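# Take the height of a seat core with a sprung foot gauge

## Robot

A 6-joint arm with a two-finger parallel gripper is mounted at the origin on the work surface. World frame = base frame: x ahead of the robot, y to its left, z up, the work surface at z = 0. Lengths are in mm, angles in rad, forces in N, time in s.
With the tool pointing down it reaches from about 350 to 875 mm from the base axis. Payload 4.2 kg.
Tool frame: the origin (TCP) lies midway between the tips of the shut fingers; the grasp point (between the pads) lies 19 mm behind it (arm.tcp_to_grasp is the distance from the TCP to the grasp point, in mm); z points along the fingers, y is the line along which they close (so a half turn about z gives the same grasp; the last joint's range is limited). The gripper opens to 85 mm and grips with 20 to 120 N. Pads are 22 mm wide; open, the fingers measure 114 mm over their backs; the gripper's body (76 mm by 85 mm) begins 54 mm behind the grasp point. The pads swing forward as they close: fully open they stand 13 mm farther back than shut.
Start: joints at [-1.085, 0.385, 0.008, 0, -1.194, -0.259], TCP at [140.556, -608.969, 231.312] pointing down, gripper open.
Joint ranges: [-3.14, 3.14], [-1.21, 2.06], [-1.07, 1.41], [-3.16, 2.05], [-2.99, -0.16], [-3.1, 3.1]. Speed limits (rad/s): [2.79, 2.79, 3.14, 3.14, 3.14, 3.14].

## Interface

Orientations are given as a unit quaternion [x, y, z, w].
In Python, from bench import arm, get_image gives the robot as it stands.
- The arm moves only by the tool drive_tool, never from a script. Its argument "deltas" is a list of rows, each a list of 2 entries, a list of its own where there are three numbers: the shift along the tool's x, y, z in cm, then the turn, a rotation vector about the tool's x, y, z in degrees. In form: [[[x, y, z], [ax, ay, az]], ...]. A call has 1 to 12 rows; each row shifts and turns the commanded pose from where the row before left it, along the tool's axes as they then stand; what a row does not reach is not made up. A row lasts 1/10 s, in which the tool goes at most 50 mm and 8.59 degrees, less where a joint would pass 70% of its speed; a pose out of reach is approached as far as the arm can. A call with a gripper value outside its range is refused whole. "claw" is the finger opening in cm, from 0 to 8.54, set as the call begins (left out, the last holds). The fingers move at their own pace and stop on an object; the grip force is fixed at half the most. Time passes only in rows, so rows that do not move let the fingers close. It gives the time, the measured TCP pose, the force, the opening and the grip force at its end, in the units of the state.
- arm.read_state(): the state, without advancing time (a new reading comes with each control period).
- get_image(name): name is "side" or "top" or "wrist"; returns a dict with "img" (480x640x3 uint8, red, green, blue), "fx", "fy", "cx", "cy" (pixels), "eye" and "orientation" of the camera in the world; the wrist camera has in their place "mount" (4x4, takes a point from camera to tool coordinates, whose origin is the TCP and whose axes are the flange's). Camera axes: x right, y down, z forward; pixel columns grow to the right and rows downward; lengths in mm; the calibration is good to about 2 mm. A picture is of the moment at which its call begins: read the wrist's pose just before it. There is no depth.
- arm.job_done(): hands the job in; it is judged then, once.
The state is a dict: "clock": time; "joints": joint angles; "joint_vel": joint speeds; "joint_efforts": joint torques, N m; "position": TCP position; "ee_rot": TCP orientation; "contact_force": force on the tool from outside, world axes, zero at the start; "wrist_torque": the same for the moment, N m; "gripper_width": finger opening in mm; "grasp_force": force on a finger pad.
Only numpy, scipy, OpenCV 4.12 (cv2) and the standard library are available. Lean on these libraries where they do the work, as an engineer would, in place of code of your own. Each camera call takes 0.05 s, during which the arm holds its last target. There are 200 camera calls.

## Task

Draw the height gauge up out of its wooden cup and stand it upright on the lift stand's plate beside the wooden core, with its sprung foot resting on top of the core; press it down gently but firmly until the lower end of its bar is fully home on the plate, and hold it so for a good second to take the reading. Then put the gauge back upright in its cup, let go, and leave the other things on the bench where they are.

Things in the scene. Friction and masses are not known exactly. Their poses are not given: they have to be found in the camera images.
- gauge: Height gauge: upright square bar 200 mm long, 0.28 kg. Lower 140 mm bright aluminium 22 x 22 mm with scale marks, top 60 mm a black grip 24 x 24 mm (hold it there). Origin: centre of the bar's flat lower end (heel); z runs up the bar; +x is the way the sliding foot sticks out. Starts standing in the cup.
- foot (a joint): Slide of the gauge's sprung foot, m: 0 = lowest (foot's underside 70 mm above the heel), up to 0.04; height gauged = 0.070 + value. A spring (2 N at 0, 4 N at 0.02) returns it to 0. A dark steel sleeve 34 x 34 x 28 mm round the bar with a flat steel tongue 20 mm wide, 12 thick, reaching 15 to 65 mm from the bar's axis along the gauge's +x.
- foot_pad (a point): Point on the flat underside of the foot's tongue, 42 mm out from the bar's axis; same axes as the gauge.
- cup: Wooden open-topped square cup, fixed: outside 52 x 52 mm, inside 40 x 40 mm, floor 6 mm and rim 60 mm above the bench, on a thin 110 x 110 mm foot board. Origin: centre of its underside on the bench, z up.
- stand: Fixed lift stand with a level steel plate 180 mm (its x) by 170 mm (its y). The plate is set to a height not measured here: its top 45 to 75 mm above the bench; it stays there. Screwed on its centre is the core: a pale wooden block 120 mm (x) by 50 mm (y), 90 mm high above the plate. Origin: on the bench below the centre of plate and core; z up.
- glue_tin: Tin 70 mm across and 90 mm high, a bystander. Origin: centre of its underside.
- straightedge: Steel straightedge 200 x 30 x 6 mm lying flat, a bystander. Origin: centre of its underside.
- tape_roll: White tape roll 100 mm across and 40 mm high lying flat, a bystander. Origin: centre of its underside.
Things that resemble listed ones, but are neither listed nor needed, are in the scene too. There is more than one size of the cup; the one meant has the size given above. Leave any blue look-alike of the gauge alone.

How it is judged:
By the outcome, as a careful person would: the job done as asked, in the order asked, and still so for the second after the job is handed in, with the robot touching nothing.
It also fails if it takes over 64 s, if anything falls off the work surface, if the arm or the gripper's body presses on something with over 40 N, if the wrist force passes 120 N, or if a joint passes its speed limit or range.

## Working session

There is one attempt and no reset: what is moved stays moved. The work goes in short steps, Python scripts to look and compute and a tool call to move; the robot and the scene stay as the last step left them, time stands still between calls to the robot, and variables do not carry over. Pictures are saved under pics/ and viewed, at most 10 in all, crops included, and the job is handed in when it is done.

Besides the shell and the picture viewer there is one more tool, called after "Call:" by a JSON object that holds its "name" and its "arguments". drive_tool: Moves the arm, as the interface text tells. Its arguments: {"type":"object","properties":{"deltas":{"type":"array"},"claw":{"type":"number"}},"required":["deltas"]}

```bash
mkdir -p pics; ls
python3 - <<'E'
from bench import arm,get_image
import cv2,pickle
print(arm.read_state())
d={}
for n in("side","top"):
    r=get_image(n); d[n]=r; cv2.imwrite(f"pics/{n}0.png",r["img"][:,:,::-1]); print(n,{k:v for k,v in r.items() if k!="img"})
pickle.dump(d,open("v0.pkl","wb"))
E
```

```text
pics
{'clock': 0.0, 'joints': array([-1.08540320e+00,  3.85536801e-01,  6.62175269e-03, -4.91084006e-04,
       -1.19395284e+00, -2.58606312e-01]), 'joint_vel': array([ 0.00126028,  0.00050032, -0.00035228, -0.00056679, -0.00015589,
       -0.00052646]), 'joint_efforts': array([ 5.71683559e-04, -3.92293525e+01,  1.88400078e+01,  4.18622375e+00,
       -4.76882662e-03, -5.53579113e-06]), 'position': array([ 140.42391393, -608.43231117,  230.23306136]), 'ee_rot': array([-1.13060487e-01,  9.93587541e-01,  1.04788943e-03, -1.63875820e-04]), 'contact_force': array([0.44185752, 0.01681506, 0.40336672]), 'wrist_torque': array([-0.0099836 ,  0.04163485, -0.04197421]), 'grasp_force': 0.0, 'gripper_width': 85.22492654401613}
side {'fx': 482.0426353361896, 'fy': 482.0426353361896, 'cx': 316.84468332741767, 'cy': 237.2252018735103, 'eye': array([161.03541712, 582.03689274, 870.81664051]), 'orientation': array([-0.27972034,  0.90071562, -0.31538177,  0.10489155])}
top {'fx': 621.1435936398289, 'fy': 621.1435936398289, 'cx': 324.20984031345205, 'cy': 237.83239027687708, 'eye': array([ 481.11855144,   69.40055547, 1310.94406657]), 'orientation': array([ 0.7105612 , -0.70305621,  0.02456389, -0.01453838])}
```

View pics/side0.png

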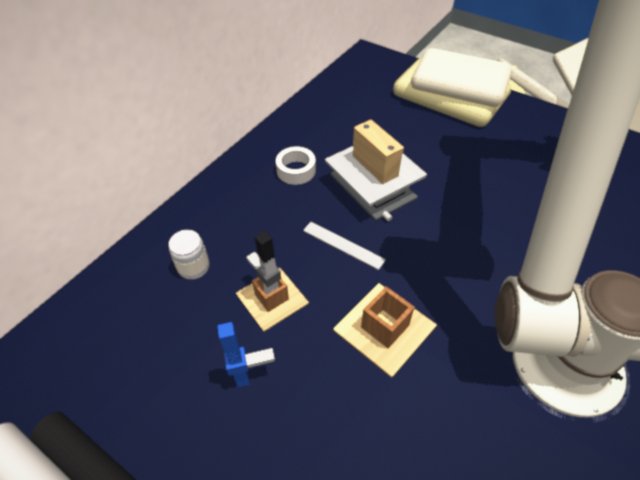

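View pics/top0.png

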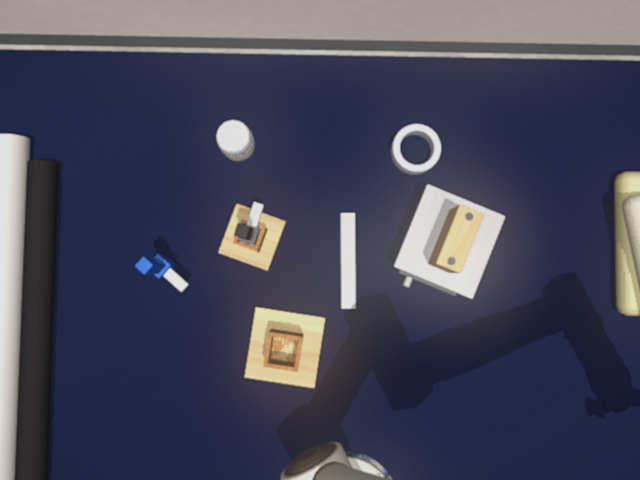

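Side: gauge in the small-board cup near (268,270), blue look-alike at (233,355), stand at (376,170). Top: gauge at (247,232), stand core (460,238). Enlarging for measurement.

```bash
cat > h.py <<'E'
import numpy as np,cv2,pickle
from scipy.spatial.transform import Rotation as R
def proj(c,P):
    p=(np.atleast_2d(P)-c["eye"])@R.from_quat(c["orientation"]).as_matrix()
    return np.c_[c["fx"]*p[:,0]/p[:,2]+c["cx"],c["fy"]*p[:,1]/p[:,2]+c["cy"]]
def ray(c,u,v):
    return R.from_quat(c["orientation"]).apply([(u-c["cx"])/c["fx"],(v-c["cy"])/c["fy"],1])
def atz(c,u,v,z):
    d=ray(c,u,v); return c["eye"]+d*(z-c["eye"][2])/d[2]
def tri(*obs):
    A=np.zeros((3,3));b=np.zeros(3)
    for c,u,v in obs:
        d=ray(c,u,v);d/=np.linalg.norm(d);M=np.eye(3)-np.outer(d,d);A+=M;b+=M@c["eye"]
    return np.linalg.solve(A,b)
def wcam(r,s):
    M=np.array(r["mount"]);T=np.eye(4);T[:3,:3]=R.from_quat(s["ee_rot"]).as_matrix();T[:3,3]=s["position"]
    W=T@M;r=dict(r);r["eye"]=W[:3,3];r["orientation"]=R.from_matrix(W[:3,:3]).as_quat();return r
E
python3 - <<'E'
from h import *
d=pickle.load(open("v0.pkl","rb"))
def crop(n,x,y,w,h,s):
    return cv2.resize(d[n]["img"][y:y+h,x:x+w,::-1],(w*s,h*s),interpolation=cv2.INTER_CUBIC)
o=np.vstack([np.hstack([crop("top",215,190,80,60,5)[:300],crop("top",390,180,120,120,3)[:300,:][:, :360],np.zeros((300,40,3),np.uint8)]),
 np.hstack([crop("side",230,228,84,100,3),np.zeros((300,148,3),np.uint8),crop("side",320,115,110,100,3),np.zeros((300,70,3),np.uint8)])])
cv2.imwrite("pics/c0.png",o);print(o.shape)
E
```

```text
(600, 800, 3)
```

View pics/c0.png

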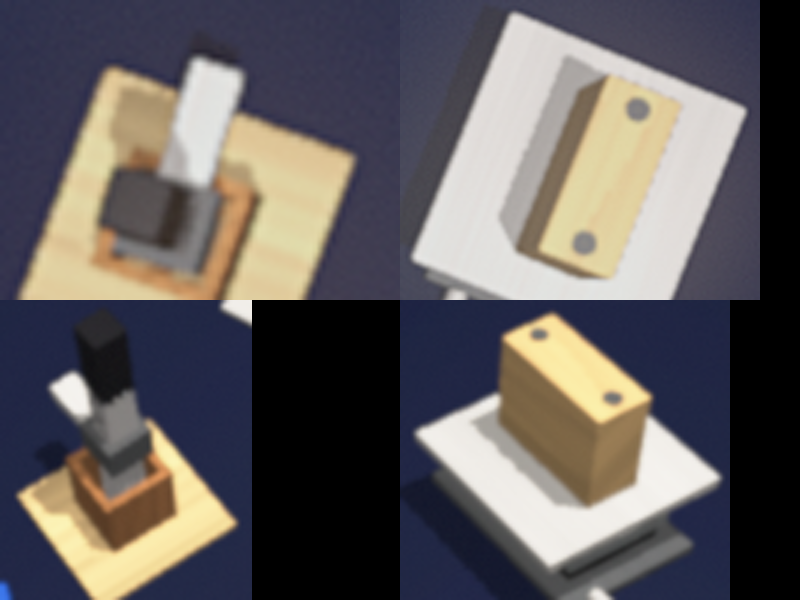

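The crops show the gauge upright (tongue toward roughly +x), the small cup, plate and core corners clearly; I read corner pixels from them and fit models.

```bash
cat > fit.py <<'E'
from h import *
from scipy.optimize import least_squares
d=pickle.load(open("v0.pkl","rb"));T,S=d["top"],d["side"]
f=lambda x0,y0,ox,oy,s:lambda p:((p[0]-ox+.5)/s-.5+x0,(p[1]-oy+.5)/s-.5+y0)
gt,st,gs,ss=f(215,190,0,0,5),f(390,180,400,0,3),f(230,228,0,300,3),f(320,115,400,300,3)
def fit(name,obs,model,x0):
    cs=[(c,m(np.array(q,float))if m else np.array(q,float),k) for c,m,q,k in obs]
    fn=lambda x:np.concatenate([(proj(c,model(x,k))[0]-q) for c,q,k in cs])
    r=least_squares(fn,x0,loss="soft_l1");print(name,np.round(r.x,3));print(np.round(fn(r.x).reshape(-1,2),1).tolist());return r.x
def M2(x,k):  # x,y,yaw,z
    c,s=np.cos(x[2]),np.sin(x[2]);return np.array([x[0]+c*k[0]-s*k[1],x[1]+s*k[0]+c*k[1],k[2]+(x[3] if len(x)>3 else 0)])
E
python3 - <<'E'
from fit import *
# stand: x along core's long axis ~ up in top image
P=lambda a,b:(90*a,85*b,0);C=lambda a,b:(60*a,25*b,90)
obs=[(T,st,(510,12),P(1,1)),(T,st,(747,108),P(1,-1)),(T,st,(412,260),P(-1,1)),
 (S,ss,(415,433),P(1,1)),(S,ss,(722,478),P(-1,-1)),(S,ss,(552,568),P(-1,1)),
 (T,st,(608,75),C(1,1)),(T,st,(682,102),C(1,-1)),(T,st,(612,278),C(-1,-1)),(T,st,(540,250),C(-1,1)),
 (S,ss,(500,338),C(1,1)),(S,ss,(554,313),C(1,-1)),(S,ss,(652,398),C(-1,-1)),(S,ss,(600,424),C(-1,1))]
fit("stand",obs,M2,[500,-230,-.3,60])
B=lambda a,b:(55*a,55*b,3);Q=lambda a,b:(26*a,26*b,60)
obs=[(T,None,(237,204),B(1,1)),(T,gt,(355,155),B(1,-1)),(T,None,(269,270),B(-1,-1)),(T,None,(219,252),B(-1,1)),
 (S,gs,(18,495),B(1,1)),(S,gs,(237,523),B(-1,-1)),(S,gs,(98,604),B(-1,1)),(S,gs,(152,420),B(1,-1)),
 (S,gs,(68,462),Q(1,1)),(S,gs,(175,485),Q(-1,-1)),(T,gt,(258,198),Q(1,-1)),(T,gt,(95,262),Q(-1,1))]
fit("cup",obs,M2,[480,230,-.3])
# gauge 
def G(x,k): return x[:3]+R.from_euler("ZYX",x[3:]).apply(k)
t=lambda a,b:(65,10*a,70+12*b)
obs=[(T,gt,(193,57),t(1,1)),(T,gt,(243,68),t(-1,1)),
 (S,gs,(50,387),t(1,1)),(S,gs,(76,372),t(-1,1)),
 (S,gs,(76,326),(12,12,200)),(S,gs,(102,311),(12,-12,200)),(S,gs,(128,325),(-12,-12,200)),(S,gs,(103,345),(-12,12,200)),
 (T,gt,(118,168),(12,12,200)),(T,gt,(100,228),(-12,12,200)),
 (S,gs,(106,470),(-17,17,70-8)),(S,gs,(152,440),(-17,-17,70+20))]
fit("gauge",obs,G,[480,230,6,-.3,0,0])
E
```

```text
stand [ 5.46024e+02 -1.99441e+02 -3.74000e-01  7.05620e+01]
[[0.3, 0.3], [-0.3, -0.1], [0.1, 0.6], [-0.3, 0.2], [-0.6, -0.1], [-0.8, -0.2], [0.3, -0.7], [0.5, 0.3], [0.6, 1.4], [-0.5, 0.6], [0.1, -0.2], [-0.7, 0.5], [-0.1, -0.1], [-0.4, -0.1]]
cup [ 5.53649e+02  2.01626e+02 -3.40000e-01]
[[0.5, -0.3], [0.8, 1.0], [-0.8, 0.6], [0.1, 0.6], [0.2, 0.1], [-0.5, 0.5], [0.9, 1.5], [-0.9, -0.0], [-0.8, -1.4], [-0.8, -4.4], [0.4, -1.4], [-0.3, 1.1]]
gauge [ 5.55752e+02  2.03008e+02  5.25400e+00 -2.85000e-01 -9.00000e-03
  2.50000e-02]
[[0.4, 0.3], [0.1, 1.1], [-1.1, -0.3], [-1.5, -0.1], [-0.9, -0.7], [1.5, -2.1], [0.6, 1.3], [-2.2, 1.2], [0.4, -0.4], [0.0, 0.5], [1.5, 6.1], [-0.5, -1.0]]
```

Call:
{"name": "drive_tool", "arguments": {"deltas": [[[0,0,-0.8],[0,0,-7.6]],[[0,0,-0.8],[0,0,-7.6]],[[0,0,-0.8],[0,0,-7.6]],[[0,0,-0.8],[0,0,-7.6]],[[0,0,-0.8],[0,0,-7.6]],[[0,0,-0.8],[0,0,-7.6]],[[0,0,-0.8],[0,0,-7.6]],[[0,0,-0.8],[0,0,-7.6]],[[0,0,0],[0,0,0]]]}}

```text
clock: 1.0
position: [140.7, -609.3, 296.1]
ee_rot: [-0.6, 0.8, -0.001, -0.0]
contact_force: [-0.1, 0.0, -0.0]
gripper_width: 85.4
grasp_force: 0.0
```

```bash
cat > to.py <<'E'
import sys
from h import *
from bench import arm
s=arm.read_state();Q=R.from_quat(s["ee_rot"])
def st():
    y=Q.apply([0,1,0]);print("t %.2f"%s["clock"],"pos",np.round(s["position"],1),"yaw_y(deg) %.2f"%np.degrees(np.arctan2(y[1],y[0])),"z",np.round(Q.apply([0,0,1]),4),"F",np.round(s["contact_force"],1),"w %.1f g %.0f"%(s["gripper_width"],s["grasp_force"]),"j",np.round(s["joints"],2))
def to(p): print("to",p,"tool shift cm",np.round(Q.inv().apply(np.array(p)-s["position"])/10,3))
if __name__=="__main__":
    st()
    for a in sys.argv[1:]: to([float(v) for v in a.split(",")])
E
python3 to.py 470,-330,295
```

```text
t 1.00 pos [ 140.7 -609.3  296.1] yaw_y(deg) 163.78 z [ 5.0e-04 -1.4e-03 -1.0e+00] F [-0.1  0.  -0. ] w 85.4 g 0 j [-1.09  0.35  0.12  0.   -1.34  0.8 ]
to [470.0, -330.0, 295.0] tool shift cm [-36.014 -23.825   0.085]
```

Call:
{"name": "drive_tool", "arguments": {"deltas": [[[-4,-2.65,0],[0,0,0]],[[-4,-2.65,0],[0,0,0]],[[-4,-2.65,0],[0,0,0]],[[-4,-2.65,0],[0,0,0]],[[-4,-2.65,0],[0,0,0]],[[-4,-2.65,0],[0,0,0]],[[-4,-2.65,0],[0,0,0]],[[-4,-2.65,0],[0,0,0]],[[-4,-2.65,0],[0,0,0]],[[0,0,0],[0,0,0]]]}}

```text
clock: 2.0
position: [473.4, -326.3, 293.9]
ee_rot: [-0.601, 0.799, 0.001, 0.0]
contact_force: [-0.7, -0.5, -0.6]
gripper_width: 85.5
grasp_force: 0.0
```

Call:
{"name": "drive_tool", "arguments": {"deltas": [[[-3.9,0.5,0],[0,0,0]],[[-3.9,0.5,0],[0,0,0]],[[-3.9,0.5,0],[0,0,0]],[[-3.9,0.5,0],[0,0,0]],[[-3.9,0.5,0],[0,0,0]],[[-3.9,0.5,0],[0,0,0]],[[-3.9,0.5,0],[0,0,0]],[[-3.9,0.5,0],[0,0,0]],[[-3.9,0.5,0],[0,0,0]],[[-3.9,0.5,0],[0,0,0]],[[0,0,0],[0,0,0]],[[0,0,0],[0,0,0]]]}}

```text
clock: 3.2
position: [530.5, 58.9, 294.5]
ee_rot: [-0.6, 0.8, 0.0, -0.001]
contact_force: [0.2, -0.2, -0.5]
gripper_width: 85.6
grasp_force: 0.0
```

```bash
python3 to.py 556,203,160
python3 - <<'E'
from h import *
from bench import arm,get_image
s=arm.read_state();r=get_image("wrist");c=wcam(r,s);pickle.dump(c,open("w1.pkl","wb"))
print(c["eye"],R.from_quat(c["orientation"]).apply([0,0,1]),c["fx"])
print(proj(c,[[556,203,206],[553,201,60],[553,201,0]]))
cv2.imwrite("pics/w1.png",r["img"][:,:,::-1])
E
```

```text
t 3.20 pos [530.5  58.9 294.5] yaw_y(deg) 163.75 z [-1.6e-03 -6.0e-04 -1.0e+00] F [ 0.2 -0.2 -0.5] w 85.6 g 0 j [ 0.41  0.19 -0.11 -0.   -1.28 -0.7 ]
to [556.0, 203.0, 160.0] tool shift cm [-14.561   1.561  13.439]
[509.94797779 -11.33360855 438.1260921 ] [ 0.08018577  0.27645747 -0.95767505] 392.48267026890585
[[341.80259165 435.33554856]
 [336.87179459 329.72521269]
 [334.88343233 304.84937526]]
```

View pics/w1.png

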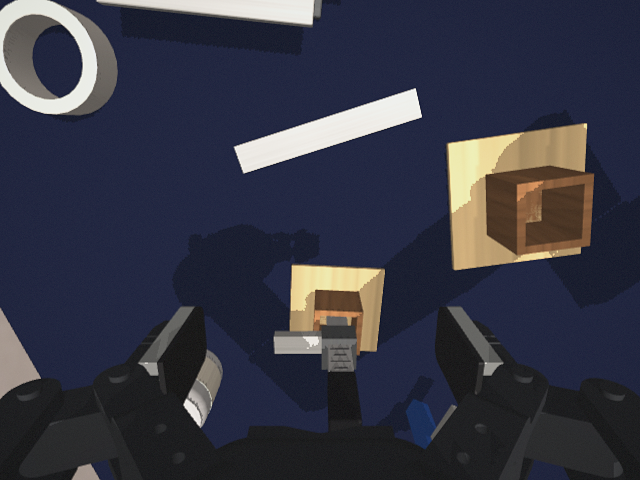

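Wrist view: the gauge's grip runs up image column ~343 (rows 373–430), its tongue is level in the image, so tool yaw matches the gauge. I go over it and down, then close.

Call:
{"name": "drive_tool", "arguments": {"deltas": [[[-3.64,0.39,0],[0,0,0]],[[-3.64,0.39,0],[0,0,0]],[[-3.64,0.39,0],[0,0,0]],[[-3.64,0.39,0],[0,0,0]],[[0,0,0],[0,0,0]],[[0,0,2.75],[0,0,0]],[[0,0,2.75],[0,0,0]],[[0,0,2.75],[0,0,0]],[[0,0,2.75],[0,0,0]],[[0,0,2.75],[0,0,0]],[[0,0,0],[0,0,0]]]}}

```text
clock: 4.35
position: [554.1, 199.6, 153.8]
ee_rot: [-0.599, 0.801, 0.001, -0.005]
contact_force: [-0.9, 0.6, -0.5]
gripper_width: 85.3
grasp_force: 0.0
```

Call:
{"name": "drive_tool", "arguments": {"deltas": [[[0,0,0],[0,0,0]],[[0,0,0],[0,0,0]],[[0,0,0],[0,0,0]],[[0,0,0],[0,0,0]],[[0,0,0],[0,0,0]],[[0,0,0],[0,0,0]],[[0,0,0],[0,0,0]],[[0,0,0],[0,0,0]]], "claw": 1.5}}

```text
clock: 5.15
position: [556.8, 203.1, 159.1]
ee_rot: [-0.601, 0.8, -0.0, 0.001]
contact_force: [-1.5, 0.5, 6.0]
gripper_width: 23.3
grasp_force: 60.0
```

```bash
python3 to.py
python3 - <<'E'
from h import *
from bench import arm,get_image
s=arm.read_state()
d={n:get_image(n) for n in("side","top","wrist")};pickle.dump((s,d),open("v1.pkl","wb"))
a=cv2.resize(d["side"]["img"][200:350,200:340,::-1],(400,430));b=cv2.resize(d["wrist"]["img"][150:480,150:490,::-1],(400,430))
cv2.imwrite("pics/g1.png",np.hstack([a,b]))
E
```

```text
t 5.15 pos [556.8 203.1 159.1] yaw_y(deg) 163.82 z [ 1.4e-03  6.0e-04 -1.0e+00] F [-1.5  0.5  6. ] w 23.3 g 60 j [ 0.62  0.39 -0.18  0.   -1.   -0.91]
```

View pics/g1.png

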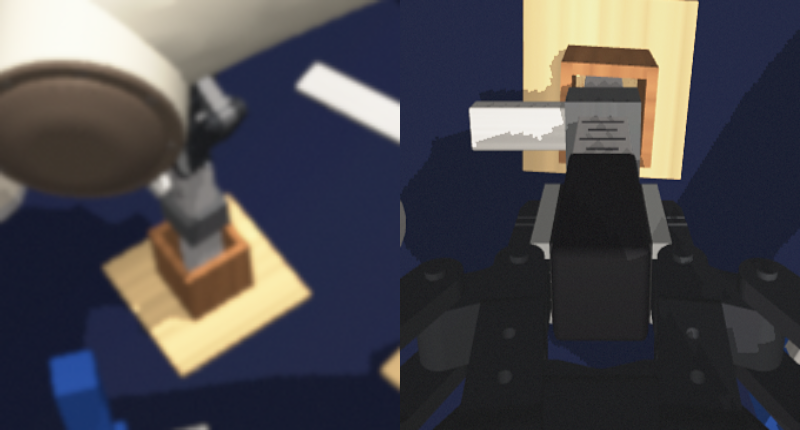

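Gauge is held (23.3 mm, 60 N), upright in the tool. I lift, carry, and turn.

Call:
{"name": "drive_tool", "arguments": {"deltas": [[[0,0,-0.5],[0,0,0]],[[0,0,-1],[0,0,0]],[[0,0,-1.5],[0,0,0]],[[0,0,-2],[0,0,0]],[[0,0,-2],[0,0,0]],[[0,0,-2],[0,0,0]],[[0,0,-2],[0,0,0]],[[0,0,-1.5],[0,0,0]],[[0,0,-0.5],[0,0,0]],[[0,0,0],[0,0,0]],[[0,0,0],[0,0,0]]]}}

```text
clock: 6.4
position: [555.9, 202.6, 286.6]
ee_rot: [-0.6, 0.8, 0.0, -0.001]
contact_force: [-0.3, -0.5, -2.2]
gripper_width: 23.3
grasp_force: 59.2
```

Call:
{"name": "drive_tool", "arguments": {"deltas": [[[1.75,-0.58,0],[0,0,0]],[[3,-1,0],[0,0,0]],[[4,-1.2,0],[0,0,0]],[[4,-1.2,0],[0,0,0]],[[4,-1.2,0],[0,0,0]],[[4,-1.2,0],[0,0,0]],[[4,-1.3,0],[0,0,0]],[[4,-1.3,0],[0,0,0]],[[3,-1,0],[0,0,0]],[[2,-0.7,0],[0,0,0]],[[0,0,0],[0,0,0]]]}}

```text
clock: 7.5
position: [563.9, -154.2, 286.5]
ee_rot: [-0.599, 0.801, 0.001, -0.001]
contact_force: [-0.0, 0.5, -2.9]
gripper_width: 23.5
grasp_force: 59.1
```

Call:
{"name": "drive_tool", "arguments": {"deltas": [[[0,0,0],[0,0,7.93]],[[0,0,0],[0,0,7.93]],[[0,0,0],[0,0,7.93]],[[0,0,0],[0,0,7.93]],[[0,0,0],[0,0,7.93]],[[0,0,0],[0,0,7.93]],[[0,0,0],[0,0,7.93]],[[0,0,0],[0,0,7.93]],[[0,0,0],[0,0,7.93]],[[0,0,0],[0,0,7.93]],[[0,0,0],[0,0,7.93]],[[0,0,0],[0,0,7.93]]]}}

```text
clock: 8.7
position: [564.3, -150.6, 287.0]
ee_rot: [0.188, 0.982, 0.0, -0.001]
contact_force: [-0.2, 0.8, -2.7]
gripper_width: 23.5
grasp_force: 59.1
```

Call:
{"name": "drive_tool", "arguments": {"deltas": [[[0,0,0],[0,0,0]],[[0,0,0],[0,0,0]]]}}

```text
clock: 8.9
position: [564.6, -150.8, 287.4]
ee_rot: [0.184, 0.983, -0.0, -0.0]
contact_force: [0.1, 0.2, -2.1]
gripper_width: 23.1
grasp_force: 59.1
```

```bash
python3 to.py 565,-151,240
python3 - <<'E'
from h import *
from bench import arm,get_image
s=arm.read_state()
d={n:get_image(n) for n in("side","top","wrist")};pickle.dump((s,d),open("v2.pkl","wb"))
a=cv2.resize(d["side"]["img"][75:225,290:430,::-1],(400,430),interpolation=2);b=cv2.resize(d["wrist"]["img"][100:480,120:520,::-1],(400,380))
cv2.imwrite("pics/g2.png",np.hstack([a,np.vstack([b,np.zeros((50,400,3),np.uint8)])]))
E
```

```text
t 8.90 pos [ 564.6 -150.8  287.4] yaw_y(deg) 68.82 z [-1.e-03  2.e-04 -1.e+00] F [ 0.1  0.2 -2.1] w 23.1 g 59 j [ 0.02  0.28 -0.   -0.   -1.29 -1.96]
to [565.0, -151.0, 240.0] tool shift cm [-0.052  0.     4.737]
```

View pics/g2.png

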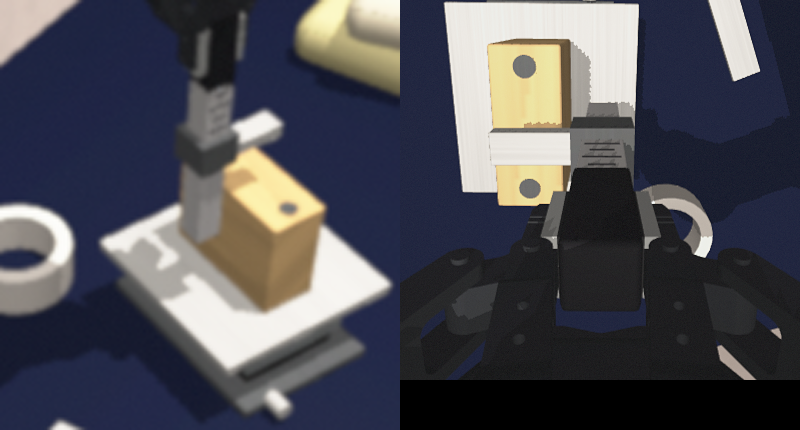

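Tongue is square over the core's middle, bar ~10 mm clear of its side. Descending.

Call:
{"name": "drive_tool", "arguments": {"deltas": [[[0,0,1],[0,0,0]],[[0,0,1],[0,0,0]],[[0,0,1],[0,0,0]],[[0,0,0.8],[0,0,0]],[[0,0,0.7],[0,0,0]],[[0,0,0.5],[0,0,0]],[[0,0,0.5],[0,0,0]],[[0,0,0],[0,0,0]],[[0,0,0],[0,0,0]]]}}

```text
clock: 9.95
position: [564.9, -151.1, 233.2]
ee_rot: [0.185, 0.983, -0.0, 0.0]
contact_force: [-0.2, 1.3, 1.0]
gripper_width: 23.1
grasp_force: 59.4
```

Call:
{"name": "drive_tool", "arguments": {"deltas": [[[0,0,0.2],[0,0,0]],[[0,0,0.2],[0,0,0]],[[0,0,0],[0,0,0]],[[0,0,0],[0,0,0]]]}}

```text
clock: 10.35
position: [565.0, -151.2, 228.9]
ee_rot: [0.185, 0.983, -0.0, 0.0]
contact_force: [-0.7, 0.2, 0.3]
gripper_width: 23.3
grasp_force: 59.5
```

Call:
{"name": "drive_tool", "arguments": {"deltas": [[[0,0,0.1],[0,0,0]],[[0,0,0.1],[0,0,0]],[[0,0,0],[0,0,0]],[[0,0,0],[0,0,0]]]}}

```text
clock: 10.75
position: [565.0, -151.1, 226.9]
ee_rot: [0.185, 0.983, -0.0, 0.0]
contact_force: [-0.2, 0.3, 1.1]
gripper_width: 22.9
grasp_force: 59.6
```

Call:
{"name": "drive_tool", "arguments": {"deltas": [[[0,0,0.1],[0,0,0]],[[0,0,0.1],[0,0,0]],[[0,0,0],[0,0,0]],[[0,0,0],[0,0,0]]]}}

```text
clock: 11.15
position: [565.0, -151.1, 224.8]
ee_rot: [0.185, 0.983, -0.0, 0.0]
contact_force: [-0.7, 1.3, 0.5]
gripper_width: 23.6
grasp_force: 59.6
```

Call:
{"name": "drive_tool", "arguments": {"deltas": [[[0,0,0.1],[0,0,0]],[[0,0,0],[0,0,0]],[[0,0,0],[0,0,0]]]}}

```text
clock: 11.45
position: [565.0, -151.1, 223.8]
ee_rot: [0.185, 0.983, 0.0, 0.0]
contact_force: [-1.1, 0.0, 0.9]
gripper_width: 23.4
grasp_force: 59.6
```

Call:
{"name": "drive_tool", "arguments": {"deltas": [[[0,0,0.1],[0,0,0]],[[0,0,0],[0,0,0]],[[0,0,0],[0,0,0]]]}}

```text
clock: 11.75
position: [565.0, -151.1, 223.3]
ee_rot: [0.185, 0.983, -0.0, 0.0]
contact_force: [-0.5, 0.6, 3.8]
gripper_width: 23.5
grasp_force: 59.9
```

Heel touching at TCP z≈223.3; press a little more.

Call:
{"name": "drive_tool", "arguments": {"deltas": [[[0,0,0.1],[0,0,0]],[[0,0,0],[0,0,0]],[[0,0,0],[0,0,0]]]}}

```text
clock: 12.05
position: [565.2, -151.2, 223.3]
ee_rot: [0.185, 0.983, -0.0, 0.001]
contact_force: [-2.3, 1.3, 7.6]
gripper_width: 23.5
grasp_force: 60.5
```

Call:
{"name": "drive_tool", "arguments": {"deltas": [[[0,0,0.1],[0,0,0]],[[0,0,0],[0,0,0]],[[0,0,0],[0,0,0]]]}}

```text
clock: 12.35
position: [565.3, -151.2, 223.2]
ee_rot: [0.185, 0.983, -0.0, 0.001]
contact_force: [-2.4, 2.2, 11.0]
gripper_width: 23.5
grasp_force: 60.9
```

Call:
{"name": "drive_tool", "arguments": {"deltas": [[[0,0,0.1],[0,0,0]],[[0,0,0],[0,0,0]],[[0,0,0],[0,0,0]]]}}

```text
clock: 12.65
position: [565.7, -151.4, 223.2]
ee_rot: [0.185, 0.983, -0.0, 0.002]
contact_force: [-2.8, 2.5, 13.2]
gripper_width: 23.2
grasp_force: 61.3
```

```bash
python3 to.py
python3 - <<'E'
from h import *
from bench import arm,get_image
print(arm.read_state()["wrist_torque"])
d={n:get_image(n) for n in("side","wrist")}
a=cv2.resize(d["side"]["img"][75:225,290:430,::-1],(400,430),interpolation=2);b=cv2.resize(d["wrist"]["img"][100:480,120:520,::-1],(400,380))
cv2.imwrite("pics/g3.png",np.hstack([a,np.vstack([b,np.zeros((50,400,3),np.uint8)])]))
E
```

```text
t 12.65 pos [ 565.7 -151.4  223.2] yaw_y(deg) 68.68 z [ 0.0039 -0.0014 -1.    ] F [-2.8  2.5 13.2] w 23.2 g 61 j [ 0.02  0.32 -0.11  0.   -1.14 -1.96]
[ 0.67165313  1.2993972  -0.13802956]
```

View pics/g3.png

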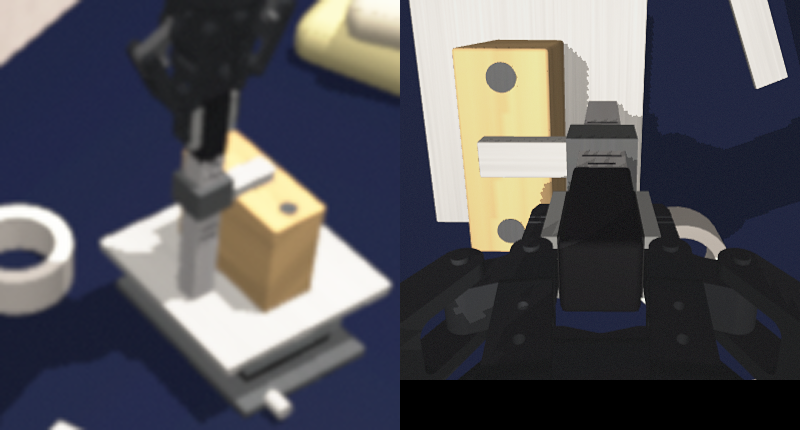

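The sleeve is pushed up, tongue flat on the core, heel on the plate. A bit firmer and hold 1.5 s.

Call:
{"name": "drive_tool", "arguments": {"deltas": [[[0,0,0.1],[0,0,0]],[[0,0,0.05],[0,0,0]],[[0,0,0],[0,0,0]],[[0,0,0],[0,0,0]],[[0,0,0],[0,0,0]],[[0,0,0],[0,0,0]]]}}

```text
clock: 13.35
position: [566.4, -151.4, 223.1]
ee_rot: [0.185, 0.983, -0.0, 0.003]
contact_force: [-3.4, 2.6, 17.8]
gripper_width: 23.4
grasp_force: 61.8
```

Call:
{"name": "drive_tool", "arguments": {"deltas": [[[0,0,0],[0,0,0]],[[0,0,0],[0,0,0]],[[0,0,0],[0,0,0]],[[0,0,0],[0,0,0]],[[0,0,0],[0,0,0]],[[0,0,0],[0,0,0]],[[0,0,0],[0,0,0]],[[0,0,0],[0,0,0]],[[0,0,0],[0,0,0]],[[0,0,0],[0,0,0]],[[0,0,0],[0,0,0]],[[0,0,0],[0,0,0]]]}}

```text
clock: 14.55
position: [566.4, -151.4, 223.1]
ee_rot: [0.185, 0.983, -0.0, 0.003]
contact_force: [-3.0, 3.1, 17.2]
gripper_width: 23.3
grasp_force: 61.8
```

```bash
python3 to.py
python3 - <<'E'
from h import *
from bench import arm,get_image
print(arm.read_state()["wrist_torque"])
E
```

```text
t 14.55 pos [ 566.4 -151.4  223.1] yaw_y(deg) 68.71 z [ 0.0064 -0.0018 -1.    ] F [-3.   3.1 17.2] w 23.3 g 62 j [ 0.02  0.32 -0.11  0.   -1.13 -1.96]
[ 1.01468025  1.45447911 -0.04215918]
```

Tool has flexed 0.37° under load; trim that out and hold another second.

Call:
{"name": "drive_tool", "arguments": {"deltas": [[[0.05,0,0],[0,0.2,0]],[[0.05,0,0],[0,0.2,0]],[[0,0,0],[0,0,0]],[[0,0,0],[0,0,0]]]}}

```text
clock: 14.95
position: [566.5, -151.3, 223.1]
ee_rot: [0.185, 0.983, 0.0, 0.001]
contact_force: [-1.8, 1.7, 15.8]
gripper_width: 23.1
grasp_force: 61.6
```

Call:
{"name": "drive_tool", "arguments": {"deltas": [[[0,0,0],[0,0,0]],[[0,0,0],[0,0,0]],[[0,0,0],[0,0,0]],[[0,0,0],[0,0,0]],[[0,0,0],[0,0,0]],[[0,0,0],[0,0,0]],[[0,0,0],[0,0,0]],[[0,0,0],[0,0,0]],[[0,0,0],[0,0,0]],[[0,0,0],[0,0,0]],[[0,0,0],[0,0,0]],[[0,0,0],[0,0,0]]]}}

```text
clock: 16.15
position: [566.5, -151.3, 223.1]
ee_rot: [0.185, 0.983, 0.0, 0.001]
contact_force: [-1.9, 2.1, 15.7]
gripper_width: 23.5
grasp_force: 61.6
```

```bash
python3 to.py
python3 - <<'E'
from h import *
from bench import arm,get_image
print(arm.read_state()["wrist_torque"])
E
```

```text
t 16.15 pos [ 566.5 -151.3  223.1] yaw_y(deg) 68.71 z [ 2.3e-03  1.0e-04 -1.0e+00] F [-1.9  2.1 15.7] w 23.5 g 62 j [ 0.01  0.32 -0.1  -0.   -1.14 -1.96]
[ 0.52428353  0.63897367 -0.12437932]
```

Reading taken. Lift away and return.

Call:
{"name": "drive_tool", "arguments": {"deltas": [[[0,0,-0.5],[0,0,0]],[[0,0,-0.5],[0,0,0]],[[0,0,-1],[0,0,0]],[[0,0,-1],[0,0,0]],[[0,0,-1.5],[0,0,0]],[[0,0,-1.5],[0,0,0]],[[0,0,-0.8],[0,-0.4,0]],[[0,0,0],[0,0,0]]]}}

```text
clock: 16.95
position: [564.3, -150.8, 287.0]
ee_rot: [0.185, 0.983, 0.0, 0.001]
contact_force: [0.3, 0.2, -1.7]
gripper_width: 23.2
grasp_force: 59.4
```

Call:
{"name": "drive_tool", "arguments": {"deltas": [[[0,0,0],[0,0,-7.93]],[[0,0,0],[0,0,-7.93]],[[0,0,0],[0,0,-7.93]],[[0,0,0],[0,0,-7.93]],[[0,0,0],[0,0,-7.93]],[[0,0,0],[0,0,-7.93]],[[0,0,0],[0,0,-7.93]],[[0,0,0],[0,0,-7.93]],[[0,0,0],[0,0,-7.93]],[[0,0,0],[0,0,-7.93]],[[0,0,0],[0,0,-7.93]],[[0,0,0],[0,0,-7.93]]]}}

```text
clock: 18.15
position: [563.5, -150.6, 284.7]
ee_rot: [-0.603, 0.798, 0.001, -0.001]
contact_force: [-0.2, -0.3, -2.5]
gripper_width: 23.3
grasp_force: 59.3
```

Call:
{"name": "drive_tool", "arguments": {"deltas": [[[-1.75,0.58,0],[0,0,0]],[[-3,1,0],[0,0,0]],[[-4,1.2,0],[0,0,0]],[[-4,1.2,0],[0,0,0]],[[-4,1.2,0],[0,0,0]],[[-4,1.2,0],[0,0,0]],[[-4,1.3,0],[0,0,0]],[[-4,1.3,0],[0,0,0]],[[-3,1,0],[0,0,0]],[[-2,0.7,0],[0,0,0]],[[0,0,0],[0,0,0]],[[0,0,0],[0,0,0]]]}}

```text
clock: 19.35
position: [555.3, 203.0, 285.0]
ee_rot: [-0.601, 0.799, 0.0, -0.001]
contact_force: [-0.3, 0.0, -3.0]
gripper_width: 23.3
grasp_force: 59.3
```

```bash
python3 to.py 555.5,202.5,159
python3 - <<'E'
from h import *
from bench import arm,get_image
s=arm.read_state()
d={n:get_image(n) for n in("side","wrist","top")};pickle.dump((s,d),open("v3.pkl","wb"))
a=cv2.resize(d["side"]["img"][200:350,200:340,::-1],(400,430),interpolation=2);b=cv2.resize(d["wrist"]["img"][100:480,120:520,::-1],(400,380))
cv2.imwrite("pics/g4.png",np.hstack([a,np.vstack([b,np.zeros((50,400,3),np.uint8)])]))
E
```

```text
t 19.35 pos [555.3 203.  285. ] yaw_y(deg) 163.84 z [-0.0027 -0.0014 -1.    ] F [-0.3  0.  -3. ] w 23.3 g 59 j [ 0.62  0.3   0.01 -0.   -1.29 -0.91]
to [555.5, 202.5, 159.0] tool shift cm [ 0.013 -0.062 12.6  ]
```

View pics/g4.png

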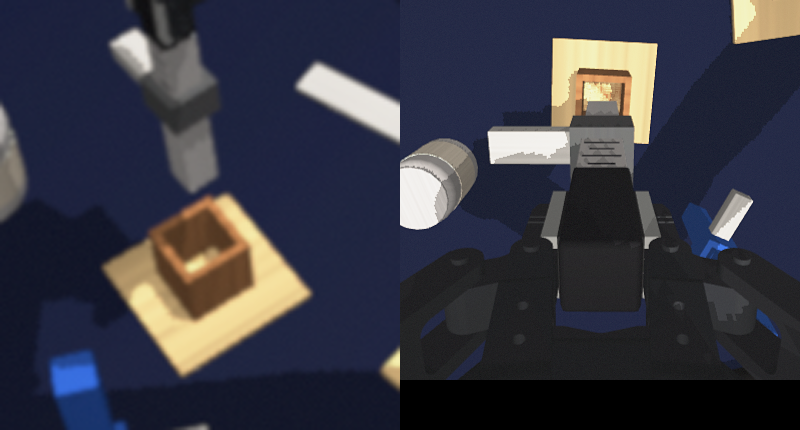

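Gauge hangs upright above the cup at the pickup pose. Lowering.

Call:
{"name": "drive_tool", "arguments": {"deltas": [[[0,0,1],[0,0,0]],[[0,0,1.5],[0,0,0]],[[0,0,1.5],[0,0,0]],[[0,0,1.5],[0,0,0]],[[0,0,1.5],[0,0,0]],[[0,0,1.5],[0,0,0]],[[0,0,1.5],[0,0,0]],[[0,0,1],[0,0,0]],[[0,0,0.6],[0,0,0]],[[0,0,0.3],[0,0,0]],[[0,0,0],[0,0,0]],[[0,0,0],[0,0,0]]]}}

```text
clock: 20.7
position: [556.5, 203.2, 168.0]
ee_rot: [-0.6, 0.8, -0.0, 0.001]
contact_force: [-1.0, -0.3, -2.5]
gripper_width: 23.2
grasp_force: 59.3
```

Call:
{"name": "drive_tool", "arguments": {"deltas": [[[0,0,0.2],[0,0,0]],[[0,0,0.1],[0,0,0]],[[0,0,0],[0,0,0]],[[0,0,0],[0,0,0]]]}}

```text
clock: 21.1
position: [556.1, 203.0, 164.4]
ee_rot: [-0.6, 0.8, -0.0, 0.0]
contact_force: [0.8, 0.4, -2.6]
gripper_width: 23.5
grasp_force: 59.3
```

Call:
{"name": "drive_tool", "arguments": {"deltas": [[[0,0,0.1],[0,0,0]],[[0,0,0],[0,0,0]],[[0,0,0],[0,0,0]]]}}

```text
clock: 21.4
position: [556.0, 203.0, 163.2]
ee_rot: [-0.6, 0.8, -0.0, -0.0]
contact_force: [-0.6, -0.4, -1.6]
gripper_width: 23.5
grasp_force: 59.3
```

Call:
{"name": "drive_tool", "arguments": {"deltas": [[[0,0,0.2],[0,0,0]],[[0,0,0.1],[0,0,0]],[[0,0,0],[0,0,0]],[[0,0,0],[0,0,0]]]}}

```text
clock: 21.8
position: [556.0, 203.0, 160.2]
ee_rot: [-0.6, 0.8, 0.0, -0.0]
contact_force: [-0.9, -0.8, -2.3]
gripper_width: 23.3
grasp_force: 59.3
```

Call:
{"name": "drive_tool", "arguments": {"deltas": [[[0,0,0.1],[0,0,0]],[[0,0,0],[0,0,0]],[[0,0,0],[0,0,0]]]}}

```text
clock: 22.1
position: [556.1, 203.0, 159.3]
ee_rot: [-0.6, 0.8, -0.0, -0.0]
contact_force: [-0.6, 0.6, -2.6]
gripper_width: 23.3
grasp_force: 59.3
```

Call:
{"name": "drive_tool", "arguments": {"deltas": [[[0,0,0.1],[0,0,0]],[[0,0,0],[0,0,0]],[[0,0,0],[0,0,0]]]}}

```text
clock: 22.4
position: [556.2, 203.1, 159.1]
ee_rot: [-0.6, 0.8, -0.0, 0.0]
contact_force: [-1.8, -0.6, 3.8]
gripper_width: 23.0
grasp_force: 60.0
```

Call:
{"name": "drive_tool", "arguments": {"deltas": [[[0,0,0.05],[0,0,0]],[[0,0,0],[0,0,0]],[[0,0,0],[0,0,0]]]}}

```text
clock: 22.7
position: [556.3, 203.1, 159.1]
ee_rot: [-0.601, 0.8, -0.0, 0.001]
contact_force: [-1.9, 0.4, 5.4]
gripper_width: 23.1
grasp_force: 60.4
```

Seated on the cup floor. Release and retreat straight up.

Call:
{"name": "drive_tool", "arguments": {"deltas": [[[0,0,0],[0,0,0]],[[0,0,0],[0,0,0]],[[0,0,0],[0,0,0]],[[0,0,0],[0,0,0]],[[0,0,0],[0,0,0]],[[0,0,0],[0,0,0]],[[0,0,0],[0,0,0]],[[0,0,0],[0,0,0]]], "claw": 8.5}}

```text
clock: 23.5
position: [556.1, 203.0, 157.8]
ee_rot: [-0.6, 0.8, -0.0, 0.0]
contact_force: [0.3, 0.3, -0.2]
gripper_width: 85.1
grasp_force: 0.0
```

Call:
{"name": "drive_tool", "arguments": {"deltas": [[[0,0,-1],[0,0,0]],[[0,0,-2],[0,0,0]],[[0,0,-2],[0,0,0]],[[0,0,-3],[0,0,0]],[[0,0,-3],[0,0,0]],[[0,0,-3],[0,0,0]],[[0,0,0],[0,0,0]],[[2,0,0],[0,0,0]],[[4,0,0],[0,0,0]],[[4,0,0],[0,0,0]],[[4,0,0],[0,0,0]],[[0,0,0],[0,0,0]]]}}

```text
clock: 24.7
position: [514.4, 64.3, 297.7]
ee_rot: [-0.599, 0.801, 0.0, -0.001]
contact_force: [-0.3, 0.1, -0.4]
gripper_width: 84.8
grasp_force: 0.0
```

```bash
python3 to.py
python3 - <<'E'
from h import *
from bench import arm,get_image
d={n:get_image(n) for n in("side","wrist","top")}
a=cv2.resize(d["side"]["img"][:,:500,::-1],(400,384),interpolation=2);b=cv2.resize(d["wrist"]["img"][100:480,120:520,::-1],(400,384))
cv2.imwrite("pics/g5.png",np.hstack([a,b]))
E
```

```text
t 24.70 pos [514.4  64.3 297.7] yaw_y(deg) 163.55 z [-1.9e-03 -8.0e-04 -1.0e+00] F [-0.3  0.1 -0.4] w 84.8 g 0 j [ 0.44  0.16 -0.13 -0.   -1.28 -0.72]
```

View pics/g5.png

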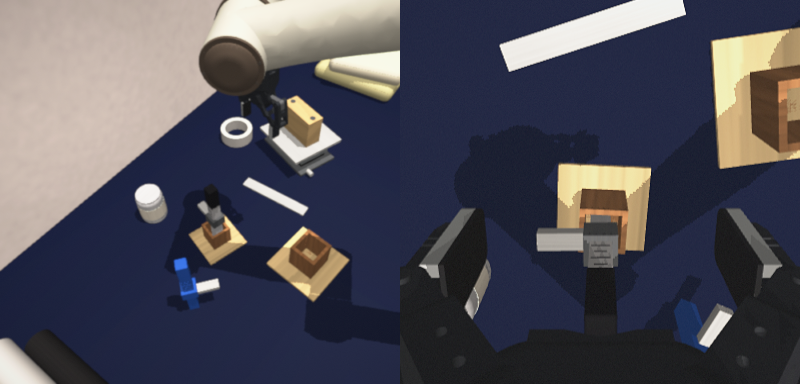

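The gauge stands upright in its cup, everything else is unmoved, and the robot is clear.

```bash
python3 -c "
from bench import arm
print(arm.job_done())"
```

```text
the job is handed in; nothing more can be done
None
```

The gauge was pressed home on the plate at about 14–15 N, held for over 2 s with its foot on the core, then returned upright to its cup and released; the job is handed in at about 25 s of the 64 s allowed, with the other things looking unmoved in the last pictures.

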